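Knock a stuck silver medallion out of its die

ROBOT

A 6-joint arm with a two-finger parallel gripper is mounted at the origin on the work surface. World frame = base frame: x ahead of the robot, y to its left, z up, the work surface at z = 0. Lengths are in m, angles in rad, forces in N, time in s.
With the tool pointing down it reaches from about 0.35 to 0.85 m from the base axis. Payload 8.1 kg.
Tool frame: the origin (TCP) lies at the centre of the arm's flange, where the gripper is bolted on; the fingertips stand 186 mm ahead of it and the grasp point (between the pads) lies 167 mm ahead of it (robot.grasp_offset is the distance from the TCP to the grasp point, in m); z points along the fingers, y is the line along which they close (so a half turn about z gives the same grasp; the last joint's range is limited). The gripper opens to 93 mm and grips with 3 to 60 N. Pads are 15 mm wide; open, the fingers measure 128 mm over their backs; the gripper's body (75 mm by 188 mm) begins 65 mm behind the grasp point.
Start: joints at [-1.195, 0.13, 1.488, -0, 1.523, -0.085], TCP at [0.267, -0.537, 0.405] pointing down, gripper open.
Joint ranges: [-2.96, 2.96], [-0.89, 2.26], [0.02, 2.5], [-1.34, 4.48], [0, 2.73], [-2.66, 2.66]. Speed limits (rad/s): [2.39, 2.39, 2.79, 3.14, 3.14, 3.14].

INTERFACE

Orientations are given as a rotation vector (axis times angle).
In Python, from plant import robot gives the robot as it stands.
- The arm moves only by the tool drive_tool, never from a script. Its argument "moves" is one flat list of numbers, 7 for each row, row after row: the finger opening in mm, from 0 to 93, then the shift along the tool's x, y, z in mm, then the turn, a rotation vector about the tool's x, y, z in degrees. A call has 1 to 8 rows; each row shifts and turns the commanded pose from where the row before left it, along the tool's axes as they then stand; what a row does not reach is not made up. A row lasts 1/10 s, in which the tool goes at most 50 mm and 8.59 degrees, less where a joint would pass 70% of its speed; a pose out of reach is approached as far as the arm can. A call is refused whole if a number of a shift passes 50 or a number of a turn 8.59, either way. A call with a gripper value outside its range is refused whole. The fingers move at their own pace and stop on an object; "grip_force" is the grip in N (left out, the last holds). Time passes only in rows, so rows that do not move let the fingers close. It gives the time, the measured TCP pose, the force, the opening and the grip force at its end, in the units of the state.
- robot.read_state(): the state, without advancing time (a new reading comes with each control period).
- robot.read_camera(name): name is "scene" or "top" or "wrist"; returns a dict with "color" (480x640x3 uint8, red, green, blue), "depth" (480x640 float32, m along the optical axis (not along the pixel's ray), 0 where there is no reading), "mtx" (3x3 intrinsics, pixels), "R" (3x3) and "t" (3): a world point X has camera coordinates R X + t. Camera axes: x right, y down, z forward; pixel columns grow to the right and rows downward; lengths in m; the calibration is good to about 2 mm. A picture is of the moment at which its call begins.
- robot.close_job(): hands the job in; it is judged then, once.
The state is a dict: "t": time; "q": joint angles; "dq": joint speeds; "joint_torque": joint torques, N m; "tool_pos": TCP position; "orientation": TCP orientation; "force": force on the tool from outside, world axes, zero at the start; "wrist_torque": the same for the moment, N m; "opening": finger opening in m; "gripper_force": force on a finger pad.
Only numpy, scipy, OpenCV 4.12 (cv2) and the standard library are available. Lean on these libraries where they do the work, as an engineer would, in place of code of your own. Each camera call takes 0.05 s, during which the arm holds its last target. There are 200 camera calls.

TASK

A silver medallion is stuck in the dark steel die. Take the red-handled drift out of its wooden holder, put its shank into the hole on top of the dark steel die and push it down until its flange rests on the die, so that the medallion drops into the tray below. Leave the drift standing in that die, keep it out of the brass die, and do not disturb the hammer or the silver neck ring.

Things in the scene. Friction and masses are not known exactly. Their poses are not given: they have to be found in the camera images.
- steel_die: Fixed stand: dark, nearly black round steel die (104 mm across, 24 mm thick) flat on a 120 mm square steel frame with four corner posts, above an open wooden tray 130 mm square with an 18 mm rim. Origin: centre of the underside, on the bench; z up. Tray floor at z = 8 mm, die underside at 83 mm, die top at 107 mm; nothing between the tray and the die.
- steel_die_mouth (a point): Centre of the access hole in the top face of the dark steel die, 107 mm above the bench. The vertical hole is 38 mm across for the top 12 mm; below it is a pocket 54 mm across and 12 mm deep, open downwards, that holds the medallion.
- medallion: Round silver medallion, 51 mm across, 10 mm thick, about 90 g, its face seen through the access hole 14 mm below the die's top. Three small brass spring claws under the die hold it; they give way at about 10 to 15 N of downward push and it falls free once pushed some 16 mm down. Origin: centre of its underside; z is its axis (up at the start).
- drift: Loose push-out drift, about 300 g, upright in the holder: a steel shank 20 mm thick reaching 46 mm below the flange (last 6 mm tapers to 12 mm), a steel flange 64 mm across, 6 mm thick, and above it a red round handle 26 mm thick, 46 mm tall. Origin: centre of the flange's underside; z up along the handle. With the flange on the die's top, the tip is 22 mm below the die.
- drift_grip (a point): Point on the axis of the red handle at which to grip it, 31 mm above the underside of the flange.
- drift_tip (a point): Lower tip of the drift's shank, 46 mm below the underside of the flange.
- holder: Fixed wooden block 90 x 90 x 58 mm with a hole 27 mm square and 52 mm deep in its top, where the drift stands with its flange on the top face. Origin: centre of the underside, on the bench.
- brass_die: Bystander: a second fixed stand of the same shape and sizes carrying an empty die of yellow brass. Origin: centre of the underside, on the bench.
- brass_die_mouth (a point): Centre of the hole at the top face of the brass die, 107 mm above the bench.
- hammer: Bystander: loose hammer, 260 mm long, lying on the bench beyond the stands. Origin under its middle.
- neck_ring: Bystander: loose open silver neck ring, 138 mm across, 8 mm thick, lying flat on the bench beyond the stands. Origin at the ring's centre, on the bench.
There are look-alikes about, which are no part of the job. What is shaped like the drift but green is not meant. There is more than one size of the medallion; the one meant has the size given above.

How it is judged:
On the way:
1. the drift's tip is inside the access hole of the dark steel die while the medallion is still stuck (horizontal distance between drift_tip and steel_die_mouth below 0.019 m and z of drift_tip in the frame of steel_die_mouth below -0.002 m and z of medallion in the frame of steel_die above 0.074 m).
At the end, for the whole second after the job is handed in: The medallion lies at rest in the tray under the dark steel die (underside under 35 mm above the bench, within 60 mm of the stand's centre); the drift stands in that die, upright within 10 degrees, flange within 6 mm of the die's top and within 15 mm of the hole's centre (z of medallion in the frame of steel_die below 0.035 m and horizontal distance between medallion and steel_die below 0.06 m and linear speed of each of medallion, drift below 0.03 m/s and horizontal distance between drift and steel_die_mouth below 0.015 m and z of drift in the frame of steel_die_mouth below 0.006 m and angle between drift's own z axis and vertical below 0.17 rad); the robot touches nothing.
It fails at once if the drift is put into the brass die (horizontal distance between drift_tip and brass_die_mouth below 0.019 m and z of drift_tip in the frame of brass_die_mouth below -0.005 m).
It fails at once if the hammer is moved more than 30 mm (distance of hammer from where it was at the start of the episode above 0.03 m).
It fails at once if the neck ring is moved more than 30 mm (distance of neck_ring from where it was at the start of the episode above 0.03 m).
It also fails if it takes over 38 s, if anything falls off the work surface, if the arm or the gripper's body presses on something with over 40 N, if the wrist force passes 120 N, or if a joint passes its speed limit or range.

## Working session

There is one attempt and no reset: what is moved stays moved. The work goes in short steps, Python scripts to look and compute and a tool call to move; the robot and the scene stay as the last step left them, time stands still between calls to the robot, and variables do not carry over. Pictures are saved under pics/ and viewed, at most 10 in all, crops included, and the job is handed in when it is done.

Besides the shell and the picture viewer there is one more tool, called after "Emit:" by a JSON object that holds its "api" and its "payload", one argument or row to a line. drive_tool: Moves the arm, as the interface text tells. Its arguments: {"type":"object","properties":{"moves":{"type":"array","items":{"type":"number"}},"grip_force":{"type":"number"}},"required":["moves"]}

```bash
mkdir -p pics; cat > h.py <<'E'
import numpy as np, cv2
from plant import robot
def snap(n,f):
    c=robot.read_camera(n); cv2.imwrite(f'pics/{f}.png',c['color'][:,:,::-1]); np.savez(f'pics/{f}.npz',**c); return c
def pt(c,u,v,z=None,w=2):
    K,R,t=c['mtx'],c['R'],c['t']
    ray=np.linalg.inv(K)@[u,v,1]
    if z is None:
        p=c['depth'][v-w:v+w+1,u-w:u+w+1]; d=np.median(p[p>0]); return R.T@(ray*d-t)
    o=-R.T@t; r=R.T@ray; return o+r*(z-o[2])/r[2]
E
python3 - <<'E'
from h import *
snap('top','top');snap('scene','scene')
s=robot.read_state();print(s['t'],s['tool_pos'],s['orientation'],s['force'],s['opening'])
E
```

```text
0.1 [ 0.26672803 -0.53722419  0.40378987] [-3.05697645e+00 -7.16961088e-01  3.50614627e-04] [ 0.42684233  1.40915485 -0.36894071] 0.0932743831901946
```

View pics/top.png

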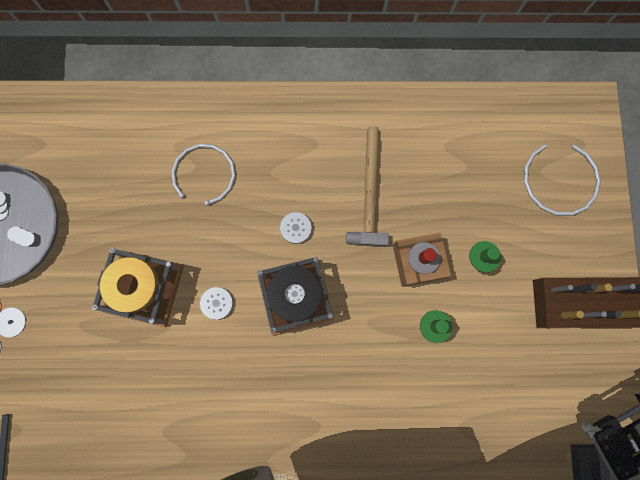

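View pics/scene.png

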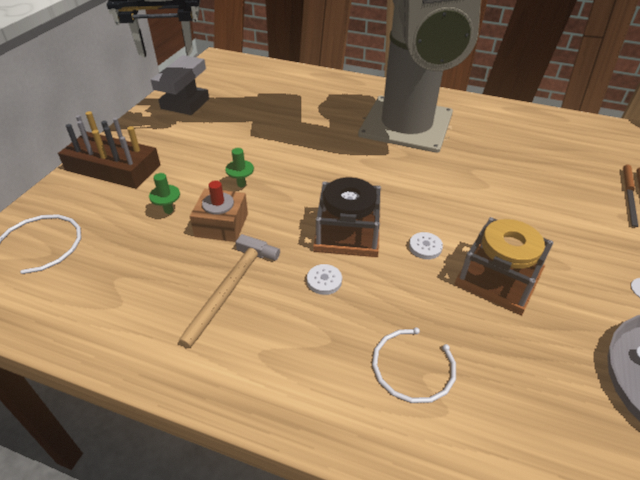

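The top picture shows the steel die at about (295,292), the red drift at (428,257), and green look-alikes at (486,257) and (437,326). The hammer head is at (368,239) and the brass die at (128,285). I'll enlarge the area that matters.

```bash
python3 - <<'E'
from h import *
c=dict(np.load('pics/top.npz'))
im=c['color'][210:350,250:460,::-1]
cv2.imwrite('pics/crop.png',cv2.resize(im,None,fx=3.8,fy=3.8,interpolation=cv2.INTER_CUBIC))
for n,u,v in [('handletop',431,256),('flange',416,262),('die',277,296),('die',313,296),('medal',290,298)]: print(n,pt(c,u,v,w=1).round(4))
hsv=cv2.cvtColor(c['color'],cv2.COLOR_RGB2HSV)
# red blob and dark die top by height
v,u=np.mgrid[0:480,0:640]
d=c['depth'];P=(np.stack([u,v,np.ones_like(u)],-1)@np.linalg.inv(c['mtx']).T*d[...,None]-c['t'])@c['R']
m=(P[...,2]>.1)&(P[...,2]<.114)&(u>255)&(u<335)&(v>255)&(v<335)
(cc,r)=cv2.minEnclosingCircle(np.argwhere(m)[:,::-1].astype(np.float32));print('die',cc,r,pt(c,*cc,z=.107))
m=(P[...,2]>.098)&(P[...,2]<.125)&(u>400)&(u<455)&(v>235)&(v<285)
print('handle',P[m].mean(0),np.ptp(P[m],axis=0))
m=(P[...,2]>.056)&(P[...,2]<.072)&(u>400)&(u<455)&(v>235)&(v<285)&(c['color'].max(2).astype(int)-c['color'].min(2)<25)
(cc,r)=cv2.minEnclosingCircle(np.argwhere(m)[:,::-1].astype(np.float32));print('flange',cc,r,pt(c,*cc,z=.064))
E
```

```text
handletop [ 0.5369 -0.28    0.1099]
flange [ 0.5314 -0.261   0.0635]
die [0.4635 0.0119 0.1067]
die [ 0.463  -0.0554  0.1076]
medal [ 0.4604 -0.0119  0.0924]
die (293.13726806640625, 293.7254943847656) 29.855892181396484 [ 0.4675191  -0.01825382  0.107     ]
handle [ 0.53959498 -0.27690957  0.10919408] [0.02529599 0.02523222 0.01563022]
flange (424.19512939453125, 257.4085388183594) 16.206010818481445 [ 0.54038936 -0.27756836  0.064     ]
```

View pics/crop.png

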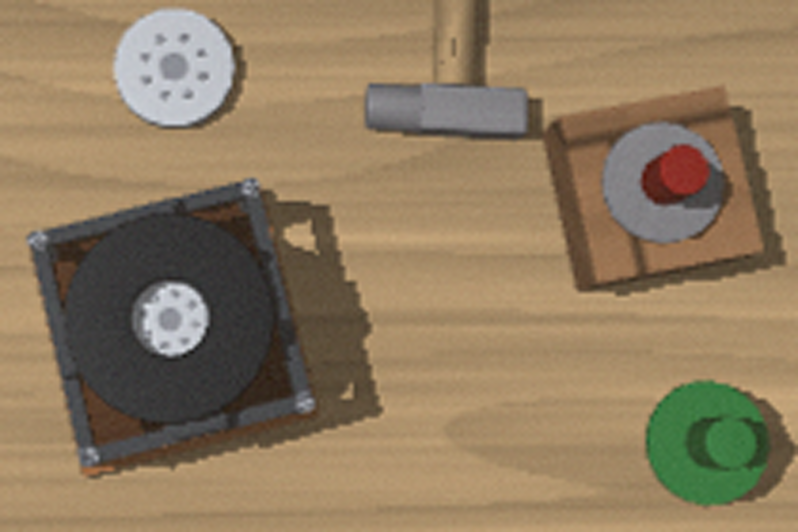

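Drift at about (0.5395, -0.278), hole at about (0.467, -0.021). The heights agree with the spec: flange 0.064, die top 0.107, handle top 0.110. Approaching above the drift.

Emit:
{"api": "drive_tool", "payload": {
  "moves": [93, 45, -14, 0, 0, 0, 0, 93, 45, -14, 0, 0, 0, 0, 93, 45, -14, 0, 0, 0, 0, 93, 45, -14, 0, 0, 0, 0, 93, 45, -14, 0, 0, 0, 0, 93, 45, -14, 0, 0, 0, 0, 93, 45, -14, 0, 0, 0, 0, 93, 45, -14, 0, 0, 0, 0],
  "grip_force": 40
}}

```text
t: 0.9
tool_pos: [0.5405, -0.2754, 0.4043]
orientation: [-3.058, -0.717, 0.001]
force: [1.1, -0.5, -0.3]
opening: 0.0929
gripper_force: 0.0
```

```bash
cat >> h.py <<'E'
from scipy.spatial.transform import Rotation as Ro
def delta(target,grasp=True):
    s=robot.read_state();R=Ro.from_rotvec(s['orientation']).as_matrix();p=s['tool_pos']+(R[:,2]*robot.grasp_offset if grasp else 0)
    print('t',s['t'],'tcp',s['tool_pos'].round(4),'grasp',p.round(4),'z',R[:,2].round(4),'y',R[:,1].round(3),'F',s['force'].round(1),'op',s['opening'])
    print('delta mm',(R.T@(np.array(target)-p)*1e3).round(1))
E
python3 - <<'E'
from h import *
c=snap('wrist','w1');delta([.5395,-.2778,.089])
E
```

```text
t 0.95 tcp [ 0.5444 -0.2703  0.4042] grasp [ 0.5447 -0.2697  0.2369] z [ 0.0021  0.0034 -1.    ] y [ 0.448 -0.894 -0.002] F [-0.3  4.  -0.5] op 0.09291364242440447
delta mm [ -8.8   5.2 147.9]
```

View pics/w1.png

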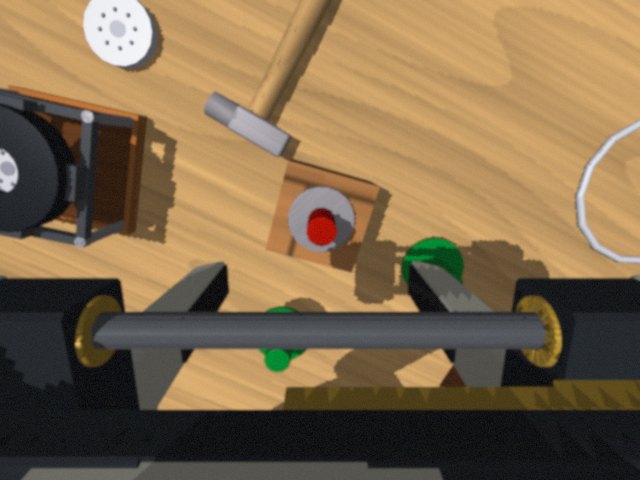

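The wrist picture shows the flange centred at about (322,219) and the handle top at (322,231). The fingers clear both green drifts and the hammer.

```bash
python3 - <<'E'
from h import *
c=dict(np.load('pics/w1.npz'))
print(pt(c,322,219,z=.064),pt(c,322,231,z=.110),pt(c,432,258),pt(c,277,358))
delta([.5395,-.2778,.089])
E
```

```text
[ 0.54039156 -0.27847807  0.064     ] [ 0.53986762 -0.2781648   0.11      ] [ 0.55210128 -0.3965932   0.05485434] [ 0.40729115 -0.29698209  0.0973193 ]
t 0.95 tcp [ 0.5444 -0.2703  0.4042] grasp [ 0.5447 -0.2697  0.2369] z [ 0.0021  0.0034 -1.    ] y [ 0.448 -0.894 -0.002] F [-0.3  4.  -0.5] op 0.09291364242440447
delta mm [ -8.8   5.2 147.9]
```

Emit:
{"api": "drive_tool", "payload": {
  "moves": [93, 0, 0, 30, 0, 0, 0, 93, 0, 0, 30, 0, 0, 0, 93, 0, 0, 0, 0, 0, 0, 93, 0, 0, 0, 0, 0, 0]
}}

```text
t: 1.35
tool_pos: [0.5392, -0.2769, 0.3443]
orientation: [-3.057, -0.717, 0.002]
force: [0.2, -0.3, 0.5]
opening: 0.0932
gripper_force: 0.0
```

```bash
python3 - <<'E'
from h import *
delta([.540,-.2781,.089])
E
```

```text
t 1.35 tcp [ 0.5392 -0.2769  0.3443] grasp [ 0.5388 -0.2767  0.177 ] z [-0.0019  0.0012 -1.    ] y [ 0.445 -0.896 -0.002] F [ 0.2 -0.3  0.5] op 0.09323657144428317
delta mm [ 0.5  1.9 88. ]
```

Emit:
{"api": "drive_tool", "payload": {
  "moves": [93, 0, 2, 30, 0, 0, 0, 93, 0, 0, 30, 0, 0, 0, 93, 0, 0, 27, 0, 0, 0, 93, 0, 0, 0, 0, 0, 0, 0, 0, 0, 0, 0, 0, 0, 0, 0, 0, 0, 0, 0, 0, 0, 0, 0, 0, 0, 0, 0, 0, 0, 0, 0, 0, 0, 0]
}}

```text
t: 2.15
tool_pos: [0.5409, -0.2792, 0.2595]
orientation: [3.057, 0.717, 0.003]
force: [0.1, 0.6, 0.4]
opening: 0.0655
gripper_force: 0.0
```

Emit:
{"api": "drive_tool", "payload": {
  "moves": [0, 0, 0, 0, 0, 0, 0, 0, 0, 0, 0, 0, 0, 0, 0, 0, 0, 0, 0, 0, 0, 0, 0, 0, 0, 0, 0, 0]
}}

```text
t: 2.55
tool_pos: [0.5403, -0.2788, 0.2577]
orientation: [-3.058, -0.717, 0.0]
force: [0.7, 0.3, -1.4]
opening: 0.0336
gripper_force: 0.0
```

Emit:
{"api": "drive_tool", "payload": {
  "moves": [0, 0, 0, 0, 0, 0, 0, 0, 0, 0, 0, 0, 0, 0, 0, 0, 0, 0, 0, 0, 0, 0, 0, 0, 0, 0, 0, 0]
}}

```text
t: 2.95
tool_pos: [0.5403, -0.2788, 0.2577]
orientation: [-3.058, -0.717, 0.0]
force: [-0.1, 1.1, -0.8]
opening: 0.0256
gripper_force: 40.0
```

Emit:
{"api": "drive_tool", "payload": {
  "moves": [0, 0, 0, -10, 0, 0, 0, 0, 0, 0, -20, 0, 0, 0, 0, 0, 0, -30, 0, 0, 0, 0, 0, 0, -30, 0, 0, 0, 0, 0, 0, -30, 0, 0, 0, 0, 0, 0, -30, 0, 0, 0, 0, 0, 0, 0, 0, 0, 0]
}}

```text
t: 3.65
tool_pos: [0.5412, -0.2793, 0.414]
orientation: [3.052, 0.716, 0.01]
force: [0.2, -1.1, -2.1]
opening: 0.0257
gripper_force: 40.0
```

```bash
python3 - <<'E'
from h import *
delta([.467,-.021,.22])
E
```

```text
t 3.65 tcp [ 0.5412 -0.2793  0.414 ] grasp [ 0.5425 -0.2801  0.2467] z [ 0.0076 -0.0048 -1.    ] y [ 0.445 -0.896  0.008] F [ 0.2 -1.1 -2.1] op 0.025705886452172127
delta mm [  47.5 -265.9   24.8]
```

Emit:
{"api": "drive_tool", "payload": {
  "moves": [0, 6, -33, 0, 0, 0, 0, 0, 6, -33, 0, 0, 0, 0, 0, 6, -33, 0, 0, 0, 0, 0, 6, -33, 0, 0, 0, 0, 0, 6, -33, 0, 0, 0, 0, 0, 6, -33, 0, 0, 0, 0, 0, 6, -33, 0, 0, 0, 0, 0, 6, -33, 0, 0, 0, 0]
}}

```text
t: 4.45
tool_pos: [0.465, -0.0198, 0.4062]
orientation: [-3.058, -0.717, 0.003]
force: [0.9, -0.6, -1.4]
opening: 0.0254
gripper_force: 40.0
```

Emit:
{"api": "drive_tool", "payload": {
  "moves": [0, 0, 0, 0, 0, 0, 0, 0, 0, 0, 0, 0, 0, 0, 0, 0, 0, 0, 0, 0, 0]
}}

```text
t: 4.75
tool_pos: [0.466, -0.0216, 0.407]
orientation: [3.059, 0.717, -0.001]
force: [0.2, 0.3, -2.8]
opening: 0.0255
gripper_force: 40.0
```

```bash
python3 - <<'E'
from h import *
a=snap('wrist','w2');b=snap('scene','s2')
s=cv2.resize(b['color'][90:270,240:440],(533,480),interpolation=cv2.INTER_CUBIC)
cv2.imwrite('pics/m2.png',cv2.resize(np.hstack([a['color'][:,150:490],s]),(800,440))[:,:,::-1])
delta([.467,-.021,.22])
E
```

```text
t 4.85 tcp [ 0.4661 -0.0219  0.4073] grasp [ 0.466  -0.0219  0.24  ] z [-6.e-04 -2.e-04 -1.e+00] y [ 0.444 -0.896 -0.   ] F [ 0.1 -0.7 -4. ] op 0.025378323484863807
delta mm [ 1.3 -0.4 20. ]
```

View pics/m2.png

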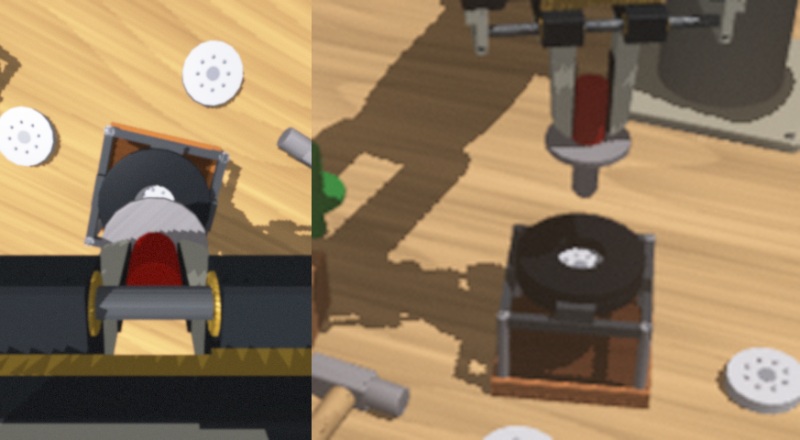

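The drift hangs upright over the steel die: tip at about (585,190), hole at (579,258) in the right half. Next I check the die centre and the shank axis from the scene and wrist depth.

```bash
python3 - <<'E'
from h import *
v,u=np.mgrid[0:480,0:640]
def cloud(c): 
    P=(np.stack([u,v,np.ones_like(u)],-1)@np.linalg.inv(c['mtx']).T*c['depth'][...,None]-c['t'])@c['R']; return P
for n in ['s2','w2']:
    c=dict(np.load(f'pics/{n}.npz'));P=cloud(c)
    m=(abs(P[...,2]-.107)<.006)&(np.hypot(P[...,0]-.467,P[...,1]+.02)<.062)&(c['depth']>0)&(c['color'].max(2)<70)
    pts=P[m]; 
    if n=='s2':
        # inner hole ring + outer ring: enclosing circle
        cc,r=cv2.minEnclosingCircle(pts[:,:2].astype(np.float32));print('die',cc,r,pts[:,2].mean(),len(pts))
        h=cv2.minEnclosingCircle
        for z0,z1 in [(.165,.18),(.18,.2)]:
            k=(P[...,2]>z0)&(P[...,2]<z1)&(np.hypot(P[...,0]-.467,P[...,1]+.02)<.03)&(c['depth']>0)
            q=P[k]; print('shank',z0,len(q),q.mean(0),q.min(0),q.max(0), 'view',(-c['R'].T@c['t']))
    else:
        cc,r=cv2.minEnclosingCircle(pts[:,:2].astype(np.float32));print('w die',cc,r,len(pts))
c=dict(np.load('pics/s2.npz'))
# hole centre in scene: right half scaling
X=240+(579-312)/488*200; Y=90+258/440*180
print(X,Y,pt(c,X,Y,z=.107), 'medal', pt(c,X,Y,z=.093))
E
```

```text
die (0.4694305658340454, -0.021654268726706505) 0.053068384528160095 0.10814332134671636 1336
shank 0.165 58 [ 0.47051065 -0.02106055  0.17362851] [ 0.46257985 -0.03182296  0.16526702] [ 0.47484781 -0.01310939  0.17980891] view [1.19529046 0.17506869 0.71690188]
shank 0.18 69 [ 0.47083868 -0.02149297  0.1867861 ] [ 0.46450092 -0.03308745  0.18023083] [ 0.47583778 -0.01271869  0.19426573] view [1.19529046 0.17506869 0.71690188]
w die (0.46679988503456116, -0.01979536935687065) 0.05202332139015198 4644
349.4262295081967 195.54545454545453 [ 0.47360096 -0.01938953  0.107     ] medal [ 0.45703493 -0.02385322  0.093     ]
```

Emit:
{"api": "drive_tool", "payload": {
  "moves": [0, 3, 0, 20, 0, 0, 0, 0, 0, 0, 20, 0, 0, 0, 0, 0, 0, 15, 0, 0, 0, 0, 0, 0, 8, 0, 0, 0, 0, 0, 0, 0, 0, 0, 0, 0, 0, 0, 0, 0, 0, 0]
}}

```text
t: 5.45
tool_pos: [0.4689, -0.0199, 0.3453]
orientation: [3.059, 0.717, 0.001]
force: [-0.3, 0.3, -2.9]
opening: 0.0258
gripper_force: 40.0
```

```bash
python3 - <<'E'
from h import *
a=snap('wrist','w3');b=snap('scene','s3')
s=cv2.resize(b['color'][120:240,280:420],(560,480),interpolation=cv2.INTER_CUBIC)
cv2.imwrite('pics/m3.png',s[:,:,::-1])
delta([.468,-.021,.138])
E
```

```text
t 5.55 tcp [ 0.4691 -0.0198  0.3459] grasp [ 0.4694 -0.0198  0.1786] z [ 1.8e-03 -3.0e-04 -1.0e+00] y [ 0.445 -0.896  0.001] F [-0.8  0.3 -3.4] op 0.026069131798328746
delta mm [-1.8  0.4 40.6]
```

View pics/m3.png

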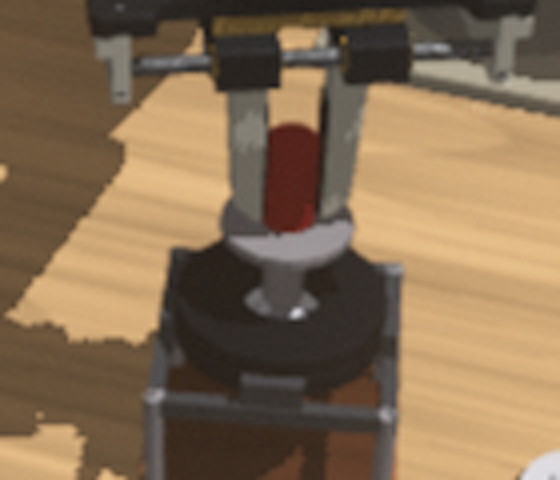

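The shank tip has entered the hole, at about (283,295), centred with silver visible on both sides. Pushing down.

Emit:
{"api": "drive_tool", "payload": {
  "moves": [0, -1, 0, 4, 0, 0, 0, 0, 0, 0, 4, 0, 0, 0, 0, 0, 0, 4, 0, 0, 0, 0, 0, 0, 4, 0, 0, 0, 0, 0, 0, 4, 0, 0, 0, 0, 0, 0, 4, 0, 0, 0],
  "grip_force": 60
}}

```text
t: 6.15
tool_pos: [0.4677, -0.0201, 0.3203]
orientation: [3.059, 0.718, -0.0]
force: [-0.6, -0.4, -3.1]
opening: 0.0248
gripper_force: 60.0
```

Emit:
{"api": "drive_tool", "payload": {
  "moves": [0, 0, 0, 3, 0, 0, 0, 0, 0, 0, 3, 0, 0, 0, 0, 0, 0, 3, 0, 0, 0, 0, 0, 0, 3, 0, 0, 0, 0, 0, 0, 0, 0, 0, 0]
}}

```text
t: 6.65
tool_pos: [0.4676, -0.0201, 0.3081]
orientation: [-3.058, -0.717, 0.001]
force: [0.3, -0.2, -4.8]
opening: 0.0255
gripper_force: 60.0
```

Emit:
{"api": "drive_tool", "payload": {
  "moves": [0, 0, 0, 1, 0, 0, 0, 0, 0, 0, 0, 0, 0, 0]
}}

```text
t: 6.85
tool_pos: [0.4678, -0.0201, 0.3078]
orientation: [3.059, 0.717, 0.0]
force: [0.3, 0.2, -3.4]
opening: 0.0254
gripper_force: 60.0
```

Emit:
{"api": "drive_tool", "payload": {
  "moves": [0, 0, 0, 1, 0, 0, 0, 0, 0, 0, 0, 0, 0, 0]
}}

```text
t: 7.05
tool_pos: [0.4678, -0.0201, 0.3068]
orientation: [3.059, 0.717, 0.0]
force: [0.2, 0.4, -2.8]
opening: 0.0252
gripper_force: 60.0
```

```bash
python3 - <<'E'
from h import *
b=snap('scene','s4')
s=cv2.resize(b['color'][140:260,280:420],(560,480),interpolation=cv2.INTER_CUBIC)
cv2.imwrite('pics/m4.png',s[:,:,::-1])
delta([.468,-.021,.138])
E
```

```text
t 7.1 tcp [ 0.4677 -0.0201  0.3068] grasp [ 0.4678 -0.0201  0.1395] z [ 0.  0. -1.] y [ 0.445 -0.896  0.   ] F [ 0.1 -0.2 -3.6] op 0.025533061849340018
delta mm [-0.2  0.9  1.5]
```

View pics/m4.png

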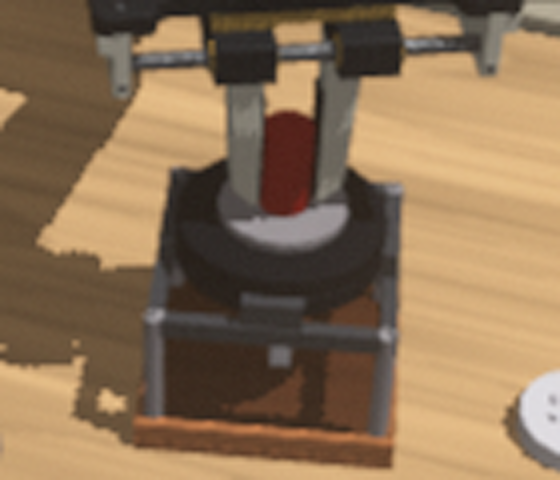

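The flange is nearly down and the shank tip shows below the die at about (280,355). I'll release and confirm the medallion is in the tray.

Emit:
{"api": "drive_tool", "payload": {
  "moves": [0, 0, 0, 1, 0, 0, 0, 0, 0, 0, 1, 0, 0, 0, 0, 0, 0, 0, 0, 0, 0]
}}

```text
t: 7.4
tool_pos: [0.4679, -0.0201, 0.3065]
orientation: [3.058, 0.718, 0.001]
force: [-8.7, 0.7, 11.4]
opening: 0.0252
gripper_force: 60.0
```

```bash
python3 - <<'E'
from h import *
delta([.468,-.021,.138])
b=snap('scene','s5')
def pj(X): x=b['mtx']@(b['R']@np.array(X)+b['t']); return x[:2]/x[2]
for X in [(.468,-.021,.018),(.468,-.021,.083),(.494,-.021,.018),(.468,-.021,.061),(.53,-.021,.018)]:
    p=pj(X); print(X,p, ((p-[280,140])*4).round())
i=b['color'][195:265,290:395]
cv2.imwrite('pics/m5.png',cv2.resize(np.clip(255*(i/255.)**.5,0,255).astype(np.uint8),None,fx=7,fy=7,interpolation=cv2.INTER_CUBIC)[:,:,::-1])
E
```

```text
t 7.4 tcp [ 0.4679 -0.0201  0.3065] grasp [ 0.4679 -0.0201  0.1392] z [ 4.e-04 -1.e-04 -1.e+00] y [ 0.445 -0.896  0.   ] F [-8.7  0.7 11.4] op 0.02520923055260712
delta mm [-0.3  0.8  1.2]
(0.468, -0.021, 0.018) [347.31411572 227.02049089] [269. 348.]
(0.468, -0.021, 0.083) [348.88361434 203.06295152] [276. 252.]
(0.494, -0.021, 0.018) [343.45189363 235.15936416] [254. 381.]
(0.468, -0.021, 0.061) [348.33653581 211.41380642] [273. 286.]
(0.53, -0.021, 0.018) [337.87443841 246.91275385] [231. 428.]
```

View pics/m5.png

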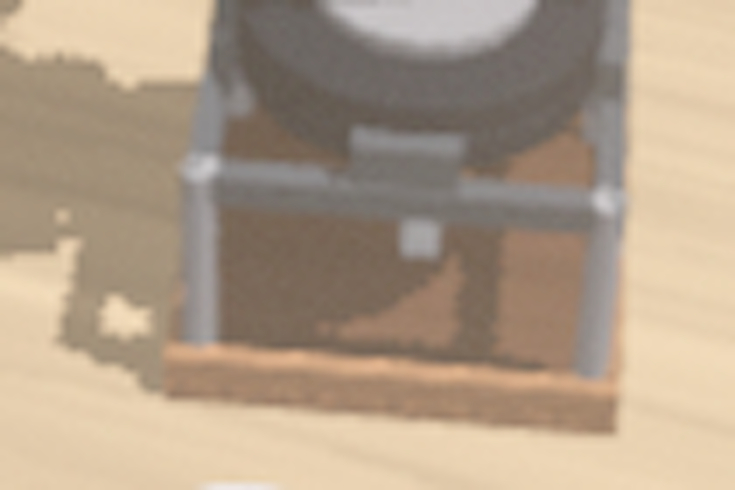

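```bash
python3 - <<'E'
from h import *
b=dict(np.load('pics/s5.npz'))
for u,v in [(350,229),(349,228),(351,230),(350,222),(330,236),(345,240)]: print(u,v,pt(b,u,v,w=0).round(4),b['color'][v,u])
b=snap('top','t5');P=0
E
```

```text
350 229 [ 0.4821 -0.0113  0.028 ] [109 104 104]
349 228 [ 0.4835 -0.0131  0.0314] [111 107 106]
351 230 [ 0.4803 -0.0095  0.0242] [106 101 101]
350 222 [ 0.5234 -0.0015  0.0857] [64 59 56]
330 236 [ 0.499  -0.0481  0.0109] [59 42 30]
345 240 [ 0.4991 -0.0157  0.0106] [97 63 43]
```

The silver patch is 10 mm wide and sits at z≈0.03 in the tray. It looks like the medallion on edge, or hung up. Checking its point cloud.

```bash
python3 - <<'E'
from h import *
b=dict(np.load('pics/s5.npz'))
np.set_printoptions(linewidth=200)
for v in range(222,240):
    print(v,[tuple((pt(b,u,v,w=0)*1e3).astype(int)) if b['depth'][v,u]>0 else 0 for u in (345,348,350,352,355)], b['color'][v,344:358,2])
E
```

```text
222 [(np.int64(525), np.int64(-10), np.int64(84)), (np.int64(524), np.int64(-5), np.int64(85)), (np.int64(523), np.int64(-1), np.int64(85)), (np.int64(520), np.int64(1), np.int64(84)), (np.int64(522), np.int64(8), np.int64(87))] [55 55 54 55 55 56 56 55 57 57 57 67 78 80]
223 [(np.int64(522), np.int64(-11), np.int64(79)), (np.int64(521), np.int64(-5), np.int64(80)), (np.int64(522), np.int64(-1), np.int64(82)), (np.int64(521), np.int64(2), np.int64(82)), (np.int64(519), np.int64(7), np.int64(82))] [47 48 49 50 52 53 52 54 57 55 54 57 63 64]
224 [(np.int64(523), np.int64(-10), np.int64(77)), (np.int64(524), np.int64(-4), np.int64(80)), (np.int64(523), np.int64(-1), np.int64(80)), (np.int64(522), np.int64(2), np.int64(80)), (np.int64(518), np.int64(7), np.int64(79))] [48 49 45 46 47 49 47 47 50 48 47 46 47 48]
225 [(np.int64(524), np.int64(-10), np.int64(75)), (np.int64(523), np.int64(-4), np.int64(77)), (np.int64(523), np.int64(0), np.int64(78)), (np.int64(521), np.int64(2), np.int64(77)), (np.int64(520), np.int64(8), np.int64(78))] [48 48 48 49 48 48 49 47 48 46 47 46 47 49]
226 [(np.
[... 3189 characters left out ...]
nt64(-8), np.int64(12)), (np.int64(486), np.int64(-4), np.int64(11)), (np.int64(482), np.int64(0), np.int64(9))] [32 32 29 36 40 41 44 45 45 44 42 33 33 33]
238 [(np.int64(493), np.int64(-17), np.int64(10)), (np.int64(489), np.int64(-12), np.int64(8)), (np.int64(491), np.int64(-7), np.int64(11)), (np.int64(487), np.int64(-4), np.int64(9)), (np.int64(484), np.int64(1), np.int64(8))] [30 33 37 41 44 43 42 43 45 45 42 36 32 31]
239 [(np.int64(495), np.int64(-16), np.int64(10)), (np.int64(493), np.int64(-10), np.int64(10)), (np.int64(490), np.int64(-7), np.int64(8)), (np.int64(489), np.int64(-3), np.int64(8)), (np.int64(488), np.int64(2), np.int64(9))] [36 38 43 43 43 41 42 44 43 44 40 33 32 34]
```

The medallion has dropped and seems to stand on edge, centre about z 0.0335. I'll release the drift, back off and look again.

Emit:
{"api": "drive_tool", "payload": {
  "moves": [93, 0, 0, -1, 0, 0, 0, 93, 0, 0, 0, 0, 0, 0, 93, 0, 0, 0, 0, 0, 0, 93, 0, 0, 0, 0, 0, 0, 93, 0, 0, 0, 0, 0, 0, 93, 0, 0, 0, 0, 0, 0]
}}

```text
t: 8.1
tool_pos: [0.4677, -0.0201, 0.3056]
orientation: [-3.059, -0.717, 0.0]
force: [0.9, -0.1, -0.8]
opening: 0.0686
gripper_force: 0.0
```

Emit:
{"api": "drive_tool", "payload": {
  "moves": [93, 0, 0, -20, 0, 0, 0, 93, 0, 0, -30, 0, 0, 0, 93, 0, 0, -30, 0, 0, 0, 93, 0, 0, 0, 0, 0, 0, 93, 0, 0, 0, 0, 0, 0]
}}

```text
t: 8.6
tool_pos: [0.468, -0.0201, 0.3863]
orientation: [3.058, 0.717, 0.002]
force: [0.0, -0.5, -0.0]
opening: 0.0928
gripper_force: 0.0
```

```bash
python3 - <<'E'
from h import *
delta([.468,-.021,.138])
c=snap('wrist','w6'); R=Ro.from_rotvec(robot.read_state()['orientation']).as_matrix();s=robot.read_state()
print('cam in tool',R.T@(-c['R'].T@c['t']-s['tool_pos']),'axes cam in tool (rows x,y,z)\n',(c['R']@R).round(3),c['mtx'][0,0])
b=snap('scene','s6'); v,u=np.mgrid[0:480,0:640]
P=(np.stack([u,v,np.ones_like(u)],-1)@np.linalg.inv(b['mtx']).T*b['depth'][...,None]-b['t'])@b['R']
a=b['color'].astype(int); m=(a.max(2)-a.min(2)<15)&(a.min(2)>75)&(P[...,2]>.015)&(P[...,2]<.07)&(np.hypot(P[...,0]-.468,P[...,1]+.021)<.055)
print(m.sum(),P[m].min(0),P[m].max(0),np.argwhere(m).min(0),np.argwhere(m).max(0))
for z0,z1 in [(.1095,.118),(.14,.17)]:
    k=(P[...,2]>z0)&(P[...,2]<z1)&(np.hypot(P[...,0]-.468,P[...,1]+.021)<.04)&(a.min(2)*0+1>0); print(k.sum(),P[k].mean(0),P[k].max(0))
E
```

```text
t 8.6 tcp [ 0.468  -0.0201  0.3863] grasp [ 0.4682 -0.0202  0.219 ] z [ 1.6e-03 -2.0e-04 -1.0e+00] y [ 0.445 -0.896  0.001] F [ 0.  -0.5 -0. ] op 0.09276856736907849
delta mm [-0.7  0.5 81. ]
cam in tool [ 0.0665025  -0.00078738  0.01957907] axes cam in tool (rows x,y,z)
 [[ 0.     1.    -0.001]
 [-0.971 -0.    -0.24 ]
 [-0.24   0.001  0.971]] 342.86073993526657
18 [ 0.47927209 -0.01536543  0.0231723 ] [ 0.48633174 -0.008841    0.03952979] [226 348] [230 351]
494 [ 0.47499662 -0.01897184  0.11393698] [0.50631506 0.01841189 0.11793193]
199 [ 0.47113234 -0.01996522  0.15445242] [ 0.48024218 -0.00860601  0.16292932]
```

The drift stands seated with its flange at about 0.113 on top. I want a side view of the tray, so I'll shift to the side and tilt the camera, staying well above everything.

Emit:
{"api": "drive_tool", "payload": {
  "moves": [93, -9, 45, 0, 0, 0, 0, 93, -9, 45, 0, 0, 0, 0, 93, -9, 45, 0, 0, 0, 0, 93, -9, 45, 0, 0, 0, 0, 93, -9, 45, 0, 0, 0, 0, 93, -9, 45, 0, 0, 0, 0, 93, -9, 45, 0, 0, 0, 0, 93, 0, 15, 40, 0, 0, 0]
}}

```text
t: 9.5
tool_pos: [0.5591, -0.3488, 0.3499]
orientation: [3.052, 0.711, 0.008]
force: [1.8, 0.6, 0.7]
opening: 0.093
gripper_force: 0.0
```

Emit:
{"api": "drive_tool", "payload": {
  "moves": [93, 0, 0, 40, 8, 0, 0, 93, 0, 0, 0, 8, 0, 0, 93, 0, 0, 0, 8, 0, 0, 93, 0, 0, 0, 8, 0, 0, 93, 0, 0, 0, 8, 0, 0, 93, 0, 0, 0, 8, 0, 0, 93, 0, 0, 0, 4, 0, 0, 93, 0, 0, 0, 0, 0, 0]
}}

```text
t: 10.3
tool_pos: [0.5575, -0.3438, 0.3019]
orientation: [-2.181, -0.509, 0.254]
force: [0.6, -0.2, -0.3]
opening: 0.0929
gripper_force: 0.0
```

```bash
python3 - <<'E'
from h import *
delta([.468,-.021,.04])
b=snap('wrist','w7')
x=b['mtx']@(b['R']@np.array([.468,-.021,.035])+b['t']);x=x[:2]/x[2];print(x,-b['R'].T@b['t'])
u,v=np.clip(x.astype(int),[110,90],[530,390])
i=b['color'][v-90:v+90,u-110:u+110]
cv2.imwrite('pics/m7.png',cv2.resize(np.clip(255*(i/255.)**.6,0,255).astype(np.uint8),None,fx=3.3,fy=3.3,interpolation=cv2.INTER_CUBIC)[:,:,::-1])
print('origin',u-110,v-90)
E
```

```text
t 10.3 tcp [ 0.5575 -0.3438  0.3019] grasp [ 0.4984 -0.2251  0.1998] z [-0.3529  0.7092 -0.6104] y [ 0.269 -0.548 -0.792] F [ 0.6 -0.2 -0.3] op 0.09289301773552974
delta mm [ 63.7   6.6 253. ]
[327.07003798 148.15189991] [ 0.60922477 -0.29926251  0.28866381]
origin 217 58
```

View pics/m7.png

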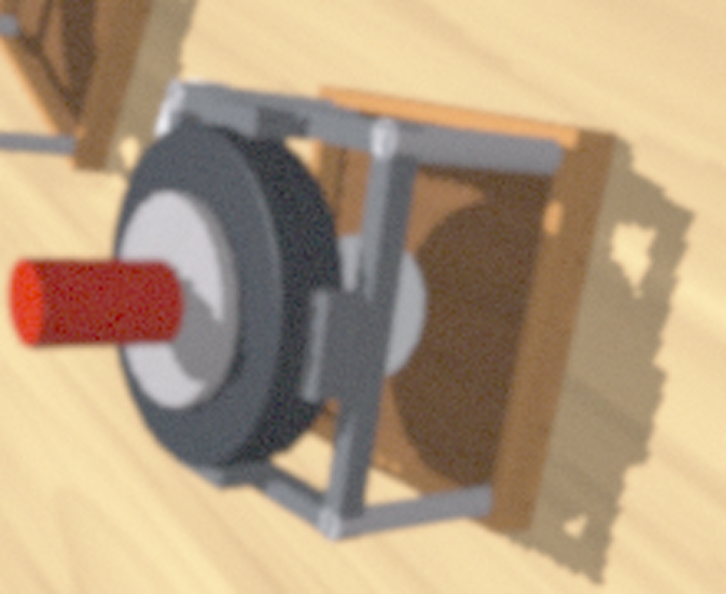

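The side view (down points right) shows the medallion's round face at about (390,305). It is on edge below the die, and the drift is seated. Fitting its plane and height.

```bash
python3 - <<'E'
from h import *
b=dict(np.load('pics/w7.npz')); v,u=np.mgrid[0:480,0:640]
P=(np.stack([u,v,np.ones_like(u)],-1)@np.linalg.inv(b['mtx']).T*b['depth'][...,None]-b['t'])@b['R']
a=b['color'].astype(int); m=(a.max(2)-a.min(2)<18)&(a.min(2)>60)&(P[...,2]>.005)&(P[...,2]<.08)&(np.hypot(P[...,0]-.468,P[...,1]+.021)<.045)
m=cv2.erode(m.astype(np.uint8),np.ones((2,2)))>0
q=P[m];c0=np.median(q,0);q=q[np.linalg.norm(q-c0,axis=1)<.04];c0=q.mean(0);n=np.linalg.svd(q-c0)[2][2];print(len(q),c0,'n',n,q.min(0),q.max(0),'rms',((q-c0)@n).std())
e=np.cross(n,[0,0,1]);e/=np.linalg.norm(e);f=np.cross(e,n)
xy=np.c_[(q-c0)@e,(q-c0)@f]
# contour circle fit, lower right arc: lowest points per column
from scipy.optimize import least_squares
from collections import defaultdict
D={}
for x,y in xy:
    k=round(x/.0012); 
    if k not in D or abs(y)*0+ (y*np.sign(f[2]))<D[k][1]*np.sign(f[2]): D[k]=(x,y)
L=np.array(list(D.values()))
r=least_squares(lambda p:np.hypot(*(L-p).T)-.0255,[0,.01*np.sign(f[2])],loss='soft_l1',f_scale=.001)
print(len(L),r.x,'centre',c0+r.x[0]*e+r.x[1]*f,'res',np.abs(r.fun).mean())
E
```

```text
266 [ 0.4644956  -0.02173191  0.01835476] n [-0.29316436  0.95605095  0.00460845] [ 0.43775759 -0.02991947  0.00647267] [ 0.48550166 -0.0113221   0.04585379] rms 0.0018731617091743353
41 [-0.00431722  0.0130673 ] centre [ 0.46038573 -0.02305515  0.03142192] res 0.0020708931964676987
```

The medallion stands on its flat rim on the tray floor. Its plane is vertical (n_z≈0.005), so its origin is at 8 + 25.5 = 33.5 mm, inside the 35 mm limit, and it hasn't moved between looks. The drift is seated and the gripper is clear, so I'm handing in.

```bash
python3 -c "
from plant import robot
print(robot.close_job())"
```

```text
the job is handed in; nothing more can be done
None
```

I handed the job in with the drift seated upright in the dark steel die and the medallion in the tray below; it stands on its rim, not flat, with its origin at about 33.5 mm against the 35 mm limit, and the verdict was not shown.

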